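# Open a double-door cupboard past its passive door's bolt

## Robot

A 6-joint arm with a two-finger parallel gripper is mounted at the origin on a cart in front of the work surface, level with it; the furniture and walls round the work are solid. World frame = base frame: x ahead of the robot, y to its left, z up, the work surface at z = 0. Lengths are in m, angles in rad, forces in N, time in s.
With the tool pointing down it reaches from about 0.425 to 0.925 m from the base axis. Payload 12.5 kg.
Tool frame: the origin (TCP) lies on the front face of the gripper's body, between the roots of the fingers; the fingertips stand 73 mm ahead of it and the grasp point (between the pads) lies 54 mm ahead of it; z points along the fingers, y is the direction in which the jaws open and shut (so a half turn about z gives the same grasp; the last joint's range is limited). The gripper opens to 85 mm and grips with 20 to 120 N. Pads are 22 mm wide; open, the fingers measure 114 mm over their backs; the gripper's body (76 mm by 85 mm) begins 54 mm behind the grasp point. The pads swing forward as they close: fully open they stand 13 mm farther back than shut.
Start: joints at [-1.226, 0.491, 1.559, -0, 1.092, -0.106], TCP at [0.272, -0.563, 0.304] pointing down, gripper open.
Joint ranges: [-3.1, 3.1], [-0.84, 2.19], [0.05, 2.79], [-1.13, 4.28], [0.06, 2.93], [-2.69, 2.69]. Speed limits (rad/s): [2.22, 2.22, 2.79, 3.14, 3.14, 3.14].

## Interface

Orientations are given as a 3x3 rotation matrix whose columns are the frame's x, y, z axes.
In Python, from bench import status, vision, manip gives the robot as it stands.
- The arm moves only by the tool step_arm, never from a script. Its argument "motion" is a list of rows, each a list of 7 numbers: the shift along the tool's x, y, z in m, then the turn, a rotation vector about the tool's x, y, z in degrees, then the finger opening in m, from 0 to 0.0854. A call has 1 to 20 rows; each row shifts and turns the pose as measured when the row begins, along the tool's axes as they then stand; what a row does not reach is not made up. A row lasts 1/8 s, in which the tool goes at most 62.5 mm and 10.7 degrees, less where a joint would pass 70% of its speed; a pose out of reach is approached as far as the arm can. A call is refused whole if a number of a shift passes 0.0625 or a number of a turn 10.7, either way. A call with a gripper value outside its range is refused whole. The fingers move at their own pace and stop on an object; "newtons" is the grip in N (left out, the last holds). Time passes only in rows, so rows that do not move let the fingers close. It gives the time, the measured TCP pose, the force and the opening at its end, in the units of the state.
- status.get_state(): the state, without advancing time (a new reading comes with each control period).
- vision.grab_frame(name): name is "scene" or "top"; returns a dict with "frame" (384x512x3 uint8, blue, green, red), "z_map" (384x512 float32, m along the optical axis (not along the pixel's ray), 0 where there is no reading), "fovy" (degrees; the focal length in pixels is half the picture's height over the tangent of half this angle, whatever the lens; pixels are square), "cx", "cy" (the principal point, pixels), "cam_to_world" (4x4, takes a point from camera to world coordinates). Camera axes: x right, y up, looking along -z (the intrinsics and any distortion apply to the point x, -y, -z); pixel columns grow to the right and rows downward; lengths in m; the calibration is good to about 2 mm. A picture is of the moment at which its call begins.
- manip.job_done(): hands the job in, once; it reports no verdict.
The state is a dict: "time_s": time; "joint_pos": joint angles; "dq": joint speeds; "tau": joint torques, N m; "tcp_pos": TCP position; "tool_rot": TCP orientation; "ft_force": force on the tool from outside, world axes, zero at the start; "torque": the same for the moment, N m; "finger_gap": finger opening in m.
Only numpy, scipy, OpenCV 4.12 (cv2) and the standard library are available. Lean on these libraries where they do the work, as an engineer would, in place of code of your own. Each camera call takes 0.05 s, during which the arm holds its last target. There are 200 camera calls.

## Task

Throw the grey double-door cupboard on the bench wide open so that its cartons can be got at: first swing the right-hand (active) door out to about a right angle, which uncovers the bolt on the left-hand door; then push that bolt's thumb piece all the way down, and then pull the left-hand (passive) door out to about a right angle too. Do not force the left door against its bolt, leave both doors standing open, and do not disturb the wood block, tape measure and pipe elbow around the cupboard.

Things in the scene. Friction and masses are not known exactly. Their poses are not given: they have to be found in the camera images.
- cupboard: Fixed grey steel cupboard with two doors side by side, 290 mm wide (y), 124 deep (x), 229 high. Origin at its underside, mid carcass; -x points out of the front, to the robot. Front plane of the shut doors is 69 mm in front of the origin. Top plate z 215 to 229 mm, flush with that plane, over the doors (z 22 to 213). Hinges upright at the outer front corners. Cartons fixed inside.
- active_door (a joint): Angle of the right-hand (active) door, rad: 0 shut, up to 1.65 open toward the robot (anticlockwise from above); starts at 0 to 0.12. No latch; stays where left (hinge friction 0.15 N m). A hollow cover strip on its free edge, 57 mm wide, 42 deep, closed at top and bottom, reaches 49 mm past the cupboard's middle over the left door and hides its bolt while this door is shut.
- active_hinge (a point): Point on the upright hinge axis of the right-hand door, 185 mm above the bench; fixed to the cupboard, with the cupboard's axes (-x out of the front).
- active_handle (a point): Grip point on the right door's handle: upright round steel bar, 11 mm thick, z 149 to 221 mm, 35 mm in front of the cover strip. Point on the bar's centre line at z = 193, 77 mm in front of the door's front plane, 166 mm from the hinge along the door. Axes turn with the door: y along the door, -x out of its front. Can be taken from above, fingers closing along y.
- flush_bolt (a joint): Travel of the left door's bolt, m: 0 up (its pin stands in the cupboard's top and locks the left door), 0.022 fully down (free), with a stop there; starts up, within 2 mm. Slides straight down with about 5 N, stays where left.
- bolt_thumb (a point): Top face of the bolt's steel thumb piece, a ledge sticking 36 mm straight out of the left door's front near its free edge, 24 mm wide, 12 high. Point 24 mm out from the door face, mid width, 195 mm above the bench when the bolt is up. Covered by the right door's strip until that door is open, then free from above and in front. Push it down from above with closed fingers, 22 mm.
- passive_door (a joint): Angle of the left-hand (passive) door, rad: 0 shut, grows to 1.65 as it opens toward the robot (clockwise from above). Cannot open while the bolt is up. Stays where it is left (hinge friction about 0.15 N m).
- passive_hinge (a point): Point on the upright hinge axis of the left-hand door, 185 mm above the bench; fixed to the cupboard, with the cupboard's axes.
- passive_handle (a point): Grip point on the left door's handle: upright round steel bar, 11 mm thick, z 149 to 221 mm, 35 mm in front of the flat door. Point on the bar's centre line at z = 193, 68 mm from the hinge along the door. Axes turn with the door: y along the door, -x out of its front. The bolt's thumb piece is 51 mm (centre to centre) nearer the door's free edge.
- wood_block: Bystander: plain wooden block, 45 x 110 x 45 mm high, origin at its underside centre; stands beside the cupboard.
- tape_measure: Bystander: tape measure, 38 x 90 x 64 mm high, origin at its underside centre; stands beside the cupboard.
- pvc_elbow: Bystander: pale plastic pipe elbow, 70 x 70 x 37 mm high, origin at its underside centre; lies on the bench to the right, in front of the cupboard.

How it is judged:
On the way, in this order (a step that is already met when the one before it is completed fails the run):
1. the right-hand door is open by at least 1.2 rad, the bolt still up (value of joint active_door above 1.2 rad and value of joint flush_bolt below 0.008 m), for 0.2 s.
2. the bolt is fully down (18 mm or more), the left-hand door still shut, the right-hand one open (value of joint flush_bolt above 0.018 m and value of joint passive_door below 0.1 rad and value of joint active_door above 1.1 rad), for 0.2 s.
3. the left-hand door is open by at least 1.2 rad (value of joint passive_door above 1.2 rad), for 0.2 s.
At the end, for the whole second after the job is handed in: Both doors stand open by at least 1.2 rad (69 degrees) and at rest, the bolt is down by at least 18 mm of its 22 mm (value of joint each of active_door, passive_door above 1.2 rad and value of joint flush_bolt above 0.018 m and velocity of joint active_door between -0.05 and 0.05 rad/s and velocity of joint passive_door between -0.05 and 0.05 rad/s); the robot touches nothing.
It fails at once if the left-hand door is forced open past its engaged bolt (value of joint flush_bolt below 0.006 m and value of joint passive_door above 0.12 rad).
It fails at once if the wood block is moved by more than 25 mm (distance of wood_block from where it was at the start of the episode above 0.025 m).
It fails at once if the tape measure is moved by more than 25 mm (distance of tape_measure from where it was at the start of the episode above 0.025 m).
It fails at once if the pipe elbow is moved by more than 25 mm (distance of pvc_elbow from where it was at the start of the episode above 0.025 m).
It also fails if it takes over 61 s, if anything falls off the work surface, if the arm or the gripper's body presses on something with over 40 N, if the wrist force passes 120 N, or if a joint passes its speed limit or range.

## Working session

There is one attempt and no reset: what is moved stays moved. The work goes in short steps, Python scripts to look and compute and a tool call to move; the robot and the scene stay as the last step left them, time stands still between calls to the robot, and variables do not carry over. Pictures are saved under pics/ and viewed, about 8 in all and at most 12, crops included, and the job is handed in when it is done.

Besides the shell and the picture viewer there is one more tool, called after ">>>" by a JSON object that holds its "method" and its "body", one argument or row to a line. step_arm: Moves the arm, as the interface text tells. Its arguments: {"type":"object","properties":{"motion":{"type":"array"},"newtons":{"type":"number"}},"required":["motion"]}

```bash
mkdir -p pics; cat > h.py <<'E'
import numpy as np, cv2
from bench import status, vision, manip
def cloud(n):
    f=vision.grab_frame(n); z=f["z_map"]; h,w=z.shape
    fl=h/2/np.tan(np.radians(f["fovy"])/2)
    u,v=np.meshgrid(np.arange(w),np.arange(h))
    P=np.stack([(u-f["cx"])/fl*z,-(v-f["cy"])/fl*z,-z,np.ones_like(z)],-1)@np.array(f["cam_to_world"]).T
    P=P[...,:3]; P[z==0]=np.nan
    return f,P
E
python3 - <<'E'
from h import *
ims=[]
for n in("scene","top"):
    f,P=cloud(n); print({k:f[k] for k in f if k not in("frame","z_map")}); np.save(n,P); cv2.imwrite(n+".png",f["frame"]); ims.append(f["frame"])
cv2.imwrite("pics/a.png",ims[0]); cv2.imwrite("pics/b.png",ims[1])
print(status.get_state())
E
```

```text
{'fovy': 55.74041327365722, 'cx': 256.25236079860485, 'cy': 185.96444057113916, 'cam_to_world': array([[-0.62758223,  0.37533062, -0.68210518, -0.2077961 ],
       [-0.77846026, -0.31583874,  0.54244402,  0.51434898],
       [-0.01183939,  0.87142   ,  0.49039475,  0.703412  ],
       [ 0.        ,  0.        ,  0.        ,  1.        ]])}
{'fovy': 49.92174379684438, 'cx': 265.33191387307096, 'cy': 187.75685623214588, 'cam_to_world': array([[-0.0200613 ,  0.99014632, -0.13859224,  0.41374408],
       [-0.99972747, -0.01821089,  0.01460674, -0.10121128],
       [ 0.01193892,  0.1388475 ,  0.99024181,  1.39249741],
       [ 0.        ,  0.        ,  0.        ,  1.        ]])}
{'time_s': 0.1, 'joint_pos': array([-1.22559220e+00,  4.91494808e-01,  1.55939878e+00,  3.94342716e-06,
        1.09169983e+00, -1.05586936e-01]), 'dq': array([ 2.42811742e-03, -1.63974732e-03,  1.06706617e-03,  5.87219652e-05,
        4.84716190e-04,  7.14006544e-04]), 'tau': array([ 3.58809499e-03, -6.19447875e+01, -2.62026143e+01, -6.58188401e-05,
        2.91805896e-03, -2.58855209e-05]), 'tcp_pos': array([ 0.27228236, -0.56242649,  0.30338538]), 'tool_rot': array([[ 9.00103546e-01,  4.35675904e-01, -3.35351421e-04],
       [ 4.35676020e-01, -9.00103059e-01,  9.42901493e-04],
       [ 1.08948621e-04, -9.94813550e-04, -9.99999499e-01]]), 'ft_force': array([ 0.01480181,  0.56429595, -0.67732762]), 'torque': array([ 0.00595648, -0.01464646,  0.03792254]), 'finger_gap': 0.08519408494195346}
```

View pics/a.png

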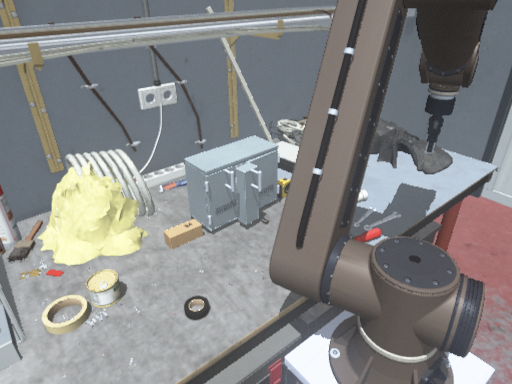

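View pics/b.png

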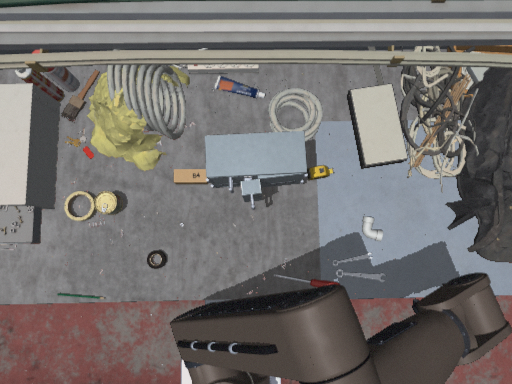

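Top view: the cupboard's top plate is at cols 206–306, rows 133–185, with the left handle near (231,184) and the right handle and strip near (252,195). The wood block is at (190,176), the tape at (320,172) and the elbow at (372,228). Next I fit the plate.

```bash
python3 - <<'E'
from h import *
P=np.load("top.npy"); v,u=np.mgrid[:384,:512]
box=(u>195)&(u<320)&(v>120)&(v<215)
m=box&(abs(P[...,2]-.229)<.008)
m=cv2.morphologyEx(m.astype(np.uint8),cv2.MORPH_OPEN,np.ones((5,5)))>0
q=P[m]; print("plate z",np.median(q[:,2]),len(q))
r=cv2.minAreaRect((q[:,:2]*1000).astype(np.float32)); print(r); b=cv2.boxPoints(r); print(b)
# handles etc: high points in front of plate
for lo,hi in((.1,.19),(.19,.228)):
  m2=box&(P[...,2]>lo)&(P[...,2]<hi)&(v>176); k,l,s,c=cv2.connectedComponentsWithStats(m2.astype(np.uint8))
  for i in range(1,k):
    if s[i,4]>3: g=P[l==i]; print(lo,s[i],g.mean(0).round(3),g.min(0).round(3),g.max(0).round(3))
for nm,(a,b_,c_,d) in dict(wood=(172,205,165,188),tape=(307,336,160,184),elbow=(355,390,210,245)).items():
  g=P[c_:d,a:b_].reshape(-1,3); g=g[g[:,2]>.02]; print(nm,g.min(0).round(3),g.max(0).round(3))
t=cv2.imread("top.png")[120:220,160:350]; s=cv2.imread("scene.png")[130:240,165:305]
cv2.imwrite("pics/c.png",np.vstack([cv2.resize(t,(570,300)),cv2.resize(s,(570,300))]))
E
```

```text
plate z 0.22958109664065351 4221
((678.2803955078125, -91.63287353515625), (125.38737487792969, 290.6811218261719), 1.6663466691970825)
[[ 611.38684    51.823147]
 [ 619.8396   -238.73505 ]
 [ 745.17395  -235.0889  ]
 [ 736.7212     55.4693  ]]
0.1 [252 177   5   3   9] [ 0.615 -0.085  0.173] [ 0.609 -0.092  0.146] [ 0.619 -0.08   0.187]
0.1 [260 177  43   7 172] [ 0.613 -0.164  0.144] [ 0.607 -0.236  0.1  ] [ 0.621 -0.104  0.19 ]
0.1 [207 178  22   6  91] [0.612 0.023 0.148] [ 0.606 -0.009  0.1  ] [0.614 0.053 0.188]
0.1 [232 178  13  10  59] [ 0.612 -0.033  0.15 ] [ 0.59  -0.057  0.101] [ 0.615 -0.019  0.189]
0.1 [230 190   4   3   6] [ 0.575 -0.02   0.176] [ 0.573 -0.023  0.162] [ 0.578 -0.015  0.19 ]
0.1 [243 195   8   5  28] [ 0.561 -0.062  0.147] [ 0.56  -0.073  0.101] [ 0.563 -0.05   0.188]
0.1 [253 194   9   4  30] [ 0.564 -0.095  0.15 ] [ 0.562 -0.106  0.103] [ 0.566 -0.082  0.187]
0.19 [206 177  73  32 505] [ 0.587 -0.064  0.211] [ 0.522 -0.157  0.19 ] [0.615 0.055 0.223]
wood [0.625 0.08  0.02 ] [0.671 0.182 0.054]
tape [ 0.617 -0.333  0.021] [ 0.676 -0.243  0.195]
elbow [ 0.424 -0.505  0.02 ] [ 0.504 -0.44   0.043]
```

View pics/c.png

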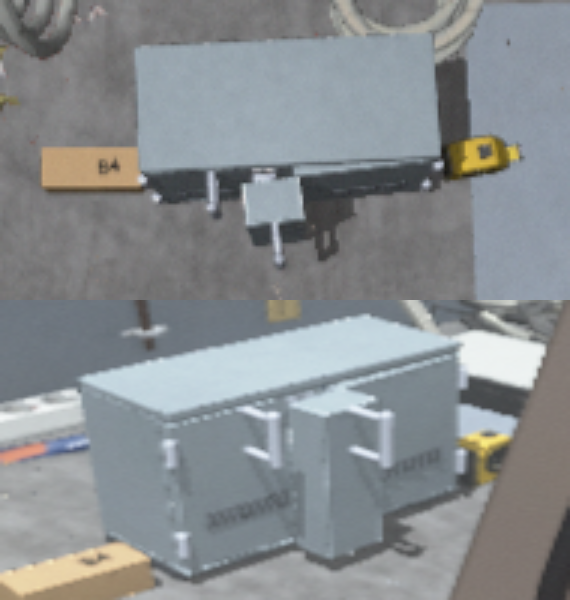

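The pictures match the description: the right door is slightly ajar and both handles are clear. Next I refine the handle positions and write a planner for the rows.

```bash
cat >> h.py <<'E'
FC=np.array([.6156,-.0935]); YAW=np.radians(1.67)
R2=lambda a:np.array([[np.cos(a),-np.sin(a)],[np.sin(a),np.cos(a)]])
W=lambda c:FC+R2(YAW)@np.array(c)      # cupboard (front-plane centre) -> world
C=lambda p:(np.asarray(p)-FC)@R2(YAW)
def rows(way,gap,maxs=.05,maxt=9.):
    """rows through (x,y,z,yaw deg) of the TCP, tool down; printed, from the measured pose"""
    s=status.get_state(); p=s["tcp_pos"].copy(); T=s["tool_rot"]; yaw=np.degrees(np.arctan2(T[1,0],T[0,0])); first=T
    out=[]
    for w in way:
        d=np.array(w[:3])-p; dy=(w[3]-yaw+180)%360-180
        n=max(1,int(np.ceil(max(np.linalg.norm(d)/maxs,abs(dy)/maxt))))
        for i in range(n):
            a=np.radians(yaw+dy*i/n); c,q=np.cos(a),np.sin(a)
            t=np.array([[c,q,0],[q,-c,0],[0,0,-1]]).T@(d/n)
            out.append([round(float(k),4) for k in t]+[0,0,round(-dy/n,1),gap])
        p=np.array(w[:3]);yaw+=dy
    print(len(out),"rows:",str(out).replace(" ",""))
E
python3 - <<'E'
from h import *
P=np.load("top.npy"); v,u=np.mgrid[:384,:512]
for n in("top","scene"):
  P=np.load(n+".npy"); g=P[(P[...,2]>.14)&(P[...,2]<.226)]; c=(g[:,:2]-FC)@R2(YAW)
  for nm,m in dict(act=(c[:,0]<-.062)&(c[:,0]>-.12)&(abs(c[:,1])<.08), strip=(c[:,0]<-.025)&(c[:,0]>-.062)&(abs(c[:,1]-.025)<.038)&(g[:,2]>.205),pas=(c[:,0]<-.025)&(c[:,0]>-.05)&(c[:,1]>.06)&(c[:,1]<.1)).items():
    k=c[m]*1000; z=g[m,2]
    if len(k): print(n,nm,len(k),np.median(k,0).round(1),k.min(0).round(1),k.max(0).round(1),z.min().round(3),z.max().round(3))
    if nm=="act": print(np.c_[k,z*1000][::3].round(0).tolist())
E
```

```text
top act 37 [-80.1  15.7] [-93.   10.9] [-62.7  19.5] 0.161 0.222
[[-63.0, 18.0, 216.0], [-65.0, 19.0, 209.0], [-68.0, 19.0, 210.0], [-71.0, 19.0, 213.0], [-74.0, 19.0, 217.0], [-77.0, 19.0, 213.0], [-80.0, 16.0, 215.0], [-83.0, 14.0, 219.0], [-87.0, 14.0, 221.0], [-89.0, 17.0, 222.0], [-92.0, 17.0, 219.0], [-92.0, 17.0, 193.0], [-93.0, 15.0, 161.0]]
top strip 198 [-39.9  17.8] [-59.6 -11.2] [-25.3  46.3] 0.205 0.219
top pas 25 [-37.   74.9] [-40.3  71.1] [-25.   80.3] 0.162 0.222
scene act 109 [-88.3  15.1] [-94.    7.4] [-62.  19.] 0.156 0.223
[[-63.0, 13.0, 218.0], [-70.0, 11.0, 216.0], [-62.0, 16.0, 212.0], [-75.0, 16.0, 216.0], [-89.0, 16.0, 222.0], [-70.0, 15.0, 211.0], [-84.0, 15.0, 217.0], [-93.0, 11.0, 218.0], [-90.0, 16.0, 216.0], [-85.0, 16.0, 211.0], [-91.0, 10.0, 211.0], [-93.0, 16.0, 210.0], [-88.0, 15.0, 205.0], [-85.0, 16.0, 201.0], [-92.0, 11.0, 202.0], [-93.0, 16.0, 200.0], [-86.0, 14.0, 193.0], [-85.0, 17.0, 191.0], [-90.0, 9.0, 190.0], [-93.0, 15.0, 190.0], [-90.0, 17.0, 186.0], [-84.0, 15.0, 180.0], [-93.0, 12.0, 182.0], [-89.0, 16.0, 179.0], [-64.0, 19.0, 166.0], [-71.0, 13.0, 166.0], [-90.0, 13.0, 175.0], [-67.0, 17.0, 163.0], [-75.0, 12.0, 164.0], [-92.0, 15.0, 173.0], [-77.0, 18.0, 164.0], [-92.0, 19.0, 170.0], [-80.0, 17.0, 161.0], [-89.0, 13.0, 164.0], [-88.0, 15.0, 161.0], [-89.0, 16.0, 158.0], [-92.0, 15.0, 156.0]]
scene strip 125 [-45.   19.8] [-60.4 -12.2] [-25.8  44.9] 0.205 0.217
scene pas 80 [-36.6  75.9] [-41.1  69.3] [-25.9  80.2] 0.153 0.224
```

```bash
python3 - <<'E'
from h import *
h=W([-.088,.015]); print(h)
rows([(.4,-.34,.33,15),(*h,.33,5.6)],.05)
E
```

```text
[ 0.52720023 -0.08107094]
12 rows: [[0.0353,-0.0241,-0.0044,0,0,np.float64(1.8),0.05],[0.0345,-0.0252,-0.0044,0,0,np.float64(1.8),0.05],[0.0337,-0.0263,-0.0044,0,0,np.float64(1.8),0.05],[0.0329,-0.0273,-0.0044,0,0,np.float64(1.8),0.05],[0.032,-0.0283,-0.0044,0,0,np.float64(1.8),0.05],[0.0311,-0.0293,-0.0044,0,0,np.float64(1.8),0.05],[0.0316,-0.0362,0.0,0,0,np.float64(1.6),0.05],[0.0306,-0.037,0.0,0,0,np.float64(1.6),0.05],[0.0296,-0.0379,0.0,0,0,np.float64(1.6),0.05],[0.0286,-0.0387,0.0,0,0,np.float64(1.6),0.05],[0.0275,-0.0394,0.0,0,0,np.float64(1.6),0.05],[0.0264,-0.0402,0.0,0,0,np.float64(1.6),0.05]]
```

>>> {"method": "step_arm", "body": {
  "motion": [
    [0.035,-0.024,-0.0044,0,0,1.8,0.05],
    [0.0345,-0.025,-0.0044,0,0,1.8,0.05],
    [0.034,-0.026,-0.0044,0,0,1.8,0.05],
    [0.033,-0.027,-0.0044,0,0,1.8,0.05],
    [0.032,-0.028,-0.0044,0,0,1.8,0.05],
    [0.031,-0.029,-0.0044,0,0,1.8,0.05],
    [0.0315,-0.036,0,0,0,1.6,0.05],
    [0.0305,-0.037,0,0,0,1.6,0.05],
    [0.0295,-0.038,0,0,0,1.6,0.05],
    [0.0285,-0.0385,0,0,0,1.6,0.05],
    [0.0275,-0.0395,0,0,0,1.6,0.05],
    [0.0265,-0.04,0,0,0,1.6,0.05]
  ]
}}

```text
time_s: 1.6
tcp_pos: [0.5365, -0.0719, 0.3286]
tool_rot: [[0.997, 0.077, -0.004], [0.077, -0.997, 0.005], [-0.003, -0.005, -1.0]]
ft_force: [-0.4, -1.1, 0.8]
finger_gap: 0.0501
```

```bash
sed -i 's/round(-dy\/n,1)/float(round(-dy\/n,1))/' h.py; python3 - <<'E'
from h import *
h=W([-.088,.015])
rows([(*h,.33,5.6),(*h,.246,5.6)],.05,maxs=.04)
E
```

```text
4 rows: [[-0.01,0.0085,-0.0014,0,0,-1.2,0.05],[0.0,0.0,0.028,0,0,-0.0,0.05],[0.0,0.0,0.028,0,0,-0.0,0.05],[0.0,0.0,0.028,0,0,-0.0,0.05]]
```

>>> {"method": "step_arm", "body": {
  "motion": [
    [-0.01,0.0085,0,0,0,-1.2,0.05],
    [0,0,0,0,0,0,0.05],
    [0,0,0.0,0,0,0,0.05]
  ]
}}

```text
time_s: 1.98
tcp_pos: [0.5281, -0.078, 0.3278]
tool_rot: [[0.995, 0.102, -0.005], [0.102, -0.995, 0.006], [-0.004, -0.006, -1.0]]
ft_force: [0.3, -0.4, -0.3]
finger_gap: 0.0501
```

```bash
python3 - <<'E'
from h import *
h=W([-.088,.015]); s=status.get_state(); print(s["tcp_pos"],s["tool_rot"].round(4).tolist())
rows([(*h,.246,5.6)],.05,maxs=.03)
E
```

```text
[ 0.52813465 -0.07800262  0.3277805 ] [[0.9948, 0.1021, -0.0047], [0.1021, -0.9948, 0.0058], [-0.0041, -0.0063, -1.0]]
3 rows: [[-0.0004,0.001,0.0273,0,0,0.1,0.05],[-0.0004,0.001,0.0273,0,0,0.1,0.05],[-0.0004,0.001,0.0273,0,0,0.1,0.05]]
```

>>> {"method": "step_arm", "body": {
  "motion": [
    [0,0.001,0.0275,0,0,0,0.05],
    [0,0.001,0.0275,0,0,0,0.05],
    [0,0.001,0.0275,0,0,0,0.05],
    [0,0,0,0,0,0,0.05]
  ]
}}

```text
time_s: 2.48
tcp_pos: [0.5285, -0.0823, 0.2438]
tool_rot: [[0.995, 0.097, -0.003], [0.097, -0.995, 0.005], [-0.002, -0.006, -1.0]]
ft_force: [0.4, -0.5, 1.2]
finger_gap: 0.0499
```

>>> {"method": "step_arm", "body": {
  "motion": [
    [0,0,0,0,0,0,0],
    [0,0,0,0,0,0,0],
    [0,0,0,0,0,0,0],
    [0,0,0,0,0,0,0],
    [0,0,0,0,0,0,0],
    [0,0,0,0,0,0,0]
  ],
  "newtons": 40
}}

```text
time_s: 3.22
tcp_pos: [0.5293, -0.0831, 0.2459]
tool_rot: [[0.995, 0.096, 0.0], [0.096, -0.995, 0.004], [0.001, -0.004, -1.0]]
ft_force: [1.8, -0.9, -7.0]
finger_gap: 0.0098
```

```bash
python3 - <<'E'
from h import *
s=status.get_state(); print(s["finger_gap"],s["ft_force"],C(s["tcp_pos"][:2]))
f,P=cloud("scene"); cv2.imwrite("pics/d.png",cv2.resize(f["frame"][90:250,150:330],None,fx=3,fy=3))
r=.183; z=s["tcp_pos"][2]
c=C(s["tcp_pos"][:2])-[0,-.145]; a0=np.arctan2(-c[0],c[1]); r=np.hypot(*c); print(r,np.degrees(a0)-24.9)
way=[]
for k in range(1,15):
    a=a0+np.radians(6*k); way.append((*W([-r*np.sin(a),-.145+r*np.cos(a)]),z,5.6+6*k))
rows(way,0.)
E
```

```text
0.00975160640347399 [ 1.77427941 -0.91029662 -7.00937044] [-0.08593054  0.01292337]
0.17978834178833844 3.6518538259112567
14 rows: [[-0.0167,0.0088,-0.0,0,0,-6.1,0.0],[-0.0167,0.0087,0.0,0,0,-6.0,0.0],[-0.0167,0.0087,0.0,0,0,-6.0,0.0],[-0.0167,0.0087,0.0,0,0,-6.0,0.0],[-0.0167,0.0087,0.0,0,0,-6.0,0.0],[-0.0167,0.0087,0.0,0,0,-6.0,0.0],[-0.0167,0.0087,0.0,0,0,-6.0,0.0],[-0.0167,0.0087,0.0,0,0,-6.0,0.0],[-0.0167,0.0087,0.0,0,0,-6.0,0.0],[-0.0167,0.0087,0.0,0,0,-6.0,0.0],[-0.0167,0.0087,0.0,0,0,-6.0,0.0],[-0.0167,0.0087,0.0,0,0,-6.0,0.0],[-0.0167,0.0087,0.0,0,0,-6.0,0.0],[-0.0167,0.0087,0.0,0,0,-6.0,0.0]]
```

View pics/d.png

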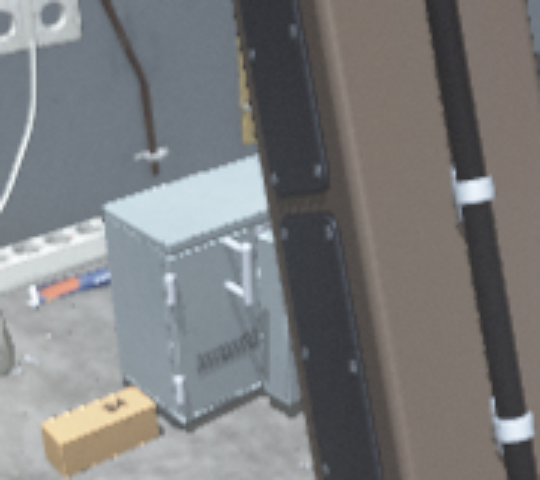

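The picture shows the arm hiding the grip. The gap of 9.8 mm on an 11 mm bar says the handle is held. I'll start the swing and check the forces.

>>> {"method": "step_arm", "body": {
  "motion": [
    [-0.0085,0.0044,0,0,0,-3,0],
    [-0.0085,0.0044,0,0,0,-3,0],
    [-0.0085,0.0044,0,0,0,-3,0],
    [-0.0085,0.0044,0,0,0,-3,0],
    [-0.0085,0.0044,0,0,0,-3,0],
    [-0.0085,0.0044,0,0,0,-3,0]
  ]
}}

```text
time_s: 4.03
tcp_pos: [0.4844, -0.1196, 0.2459]
tool_rot: [[0.913, 0.409, -0.001], [0.409, -0.913, 0.006], [0.002, -0.006, -1.0]]
ft_force: [2.2, -0.7, -7.1]
finger_gap: 0.0097
```

```bash
cat > act.py <<'E'
from h import *
s=status.get_state(); z=s["tcp_pos"][2]; T=s["tool_rot"]
c=C(s["tcp_pos"][:2])-[0,-.145]; a0=np.arctan2(-c[0],c[1]); r=np.hypot(*c); print(s["finger_gap"],s["ft_force"],"r",r,"theta",np.degrees(a0)-24.9,"yaw",np.degrees(np.arctan2(T[1,0],T[0,0]))-1.67)
E
python3 act.py
```

```text
0.00968339406545717 [ 2.24256405 -0.71679532 -7.09113916] r 0.1801316257612593 theta 22.16566529090732 yaw 22.452615472063854
```

>>> {"method": "step_arm", "body": {
  "motion": [
    [-0.0104,0.0054,0,0,0,-3.7,0],
    [-0.0104,0.0054,0,0,0,-3.7,0],
    [-0.0104,0.0054,0,0,0,-3.7,0],
    [-0.0104,0.0054,0,0,0,-3.7,0],
    [-0.0104,0.0054,0,0,0,-3.7,0],
    [-0.0104,0.0054,0,0,0,-3.7,0],
    [-0.0104,0.0054,0,0,0,-3.7,0],
    [-0.0104,0.0054,0,0,0,-3.7,0],
    [-0.0104,0.0054,0,0,0,-3.7,0],
    [-0.0104,0.0054,0,0,0,-3.7,0]
  ]
}}

```text
time_s: 5.28
tcp_pos: [0.4388, -0.2268, 0.2459]
tool_rot: [[0.465, 0.885, -0.005], [0.885, -0.465, 0.012], [0.008, -0.01, -1.0]]
ft_force: [-0.4, 0.5, -5.8]
finger_gap: 0.0097
```

```bash
python3 act.py
```

```text
0.009668082555954785 [-0.36358807  0.46475271 -5.83896176] r 0.18140888403282396 theta 59.74559805955436 yaw 60.62034793526848
```

>>> {"method": "step_arm", "body": {
  "motion": [
    [-0.0104,0.0056,0,0,0,-3.6,0],
    [-0.0104,0.0056,0,0,0,-3.6,0],
    [-0.0104,0.0056,0,0,0,-3.6,0],
    [-0.0104,0.0056,0,0,0,-3.6,0],
    [-0.0104,0.0056,0,0,0,-3.6,0],
    [-0.0104,0.0056,0,0,0,-3.6,0],
    [-0.0104,0.0056,0,0,0,-3.6,0],
    [0,0,0,0,0,0,0],
    [0,0,0,0,0,0,0]
  ]
}}

```text
time_s: 6.4
tcp_pos: [0.4514, -0.3087, 0.246]
tool_rot: [[0.033, 0.999, -0.012], [0.999, -0.032, 0.015], [0.014, -0.012, -1.0]]
ft_force: [-0.4, -0.1, -6.7]
finger_gap: 0.0097
```

```bash
python3 act.py
```

```text
0.009719175651928461 [-0.42310315 -0.08630811 -6.6784633 ] r 0.1824813816050225 theta 86.0708597793381 yaw 86.46014708574
```

>>> {"method": "step_arm", "body": {
  "motion": [
    [0,0,0,0,0,0,0.04],
    [0,0,0,0,0,0,0.04],
    [0,0,0,0,0,0,0.04],
    [0,0,0,0,0,0,0.04],
    [0,0,-0.02,0,0,0,0.04],
    [0,0,-0.03,0,0,0,0.04],
    [0,0,-0.03,0,0,0,0.04],
    [0,0,-0.01,-0.7,-0.9,0,0.03],
    [0,0,0,0,0,0,0]
  ]
}}

```text
time_s: 7.52
tcp_pos: [0.4523, -0.3085, 0.3388]
tool_rot: [[0.032, 0.999, -0.0], [0.999, -0.032, -0.001], [-0.001, -0.0, -1.0]]
ft_force: [0.2, 1.0, 0.4]
finger_gap: 0.013
```

```bash
python3 - <<'E'
from h import *
s=status.get_state();print(s["tcp_pos"],s["tool_rot"].round(3).tolist(),s["joint_pos"],s["ft_force"])
f,P=cloud("top"); q=f["frame"][110:260,160:350]; cv2.imwrite("pics/e.png",cv2.resize(q,None,fx=4,fy=4))
g=P[(P[...,2]>.12)&(P[...,2]<.212)]; c=C(g[:,:2])*1000
m=(c[:,0]<-12)&(c[:,0]>-50)&(abs(c[:,1]-26)<25); print(np.c_[c[m],g[m,2]*1000].round(0).tolist())
g=P[(P[...,2]>.2)&(P[...,2]<.228)]; c=C(g[:,:2])*1000; m=(c[:,0]<-30)&(c[:,1]<-60)&(c[:,1]>-260); print(c[m].min(0),c[m].max(0),np.median(c[m],0))
E
```

```text
[ 0.45230358 -0.30853657  0.33875037] [[0.032, 0.999, -0.0], [0.999, -0.032, -0.001], [-0.001, -0.0, -1.0]] [-7.18939397e-01  3.45088851e-01  1.70435737e+00 -1.19715929e-03
  1.09162065e+00 -6.85943795e-01] [0.219278   1.00159194 0.42027361]
[[-12.0, 31.0, 194.0], [-12.0, 28.0, 193.0], [-12.0, 26.0, 193.0], [-13.0, 23.0, 197.0], [-13.0, 20.0, 197.0], [-13.0, 17.0, 195.0], [-13.0, 14.0, 194.0], [-14.0, 38.0, 189.0], [-15.0, 34.0, 194.0], [-14.0, 32.0, 189.0], [-15.0, 29.0, 193.0], [-15.0, 26.0, 191.0], [-16.0, 23.0, 198.0], [-15.0, 20.0, 191.0], [-17.0, 17.0, 200.0], [-15.0, 14.0, 190.0], [-18.0, 35.0, 195.0], [-18.0, 32.0, 194.0], [-18.0, 29.0, 191.0], [-19.0, 26.0, 196.0], [-18.0, 23.0, 190.0], [-19.0, 20.0, 198.0], [-19.0, 17.0, 197.0], [-19.0, 14.0, 197.0], [-21.0, 35.0, 196.0], [-22.0, 32.0, 198.0], [-21.0, 29.0, 191.0], [-22.0, 26.0, 195.0], [-21.0, 23.0, 193.0], [-22.0, 20.0, 194.0], [-22.0, 17.0, 196.0], [-22.0, 14.0, 194.0], [-25.0, 35.0, 199.0], [-24.0, 32.0, 194.0], [-25.0, 29.0, 197.0], [-25.0, 26.0, 197.0], [-25.0, 23.0, 195.0], [-25.0, 20.0, 196.0], [-25.0, 17.0, 194.0], [-24.0, 14.0, 189.0], [-27.0, 35.0, 193.0], [-27.0, 32.0, 193.0], [-27.0, 29.0, 194.0], [-27.0, 26.0, 194.0], [-28.0, 23.0, 198.0], [-28.0, 20.0, 196.0], [-27.0, 17.0, 190.0], [-27.0, 14.0, 191.0], [-29.0, 35.0, 191.0], [-30.0, 32.0, 197.0], [-30.0, 29.0, 197.0], [-30.0, 26.0, 195.0], [-30.0, 23.0, 192.0], [-30.0, 20.0, 193.0], [-31.0, 18.0, 193.0], [-31.0, 15.0, 193.0], [-32.0, 35.0, 192.0], [-33.0, 32.0, 192.0], [-33.0, 29.0, 196.0], [-33.0, 27.0, 191.0], [-33.0, 24.0, 193.0], [-34.0, 21.0, 197.0], [-33.0, 18.0, 189.0], [-33.0, 15.0, 190.0], [-35.0, 35.0, 192.0], [-35.0, 32.0, 192.0], [-35.0, 30.0, 188.0], [-36.0, 27.0, 192.0], [-35.0, 24.0, 186.0], [-35.0, 21.0, 187.0], [-35.0, 18.0, 184.0]]
[-190.00557454 -202.24955945] [ -31.287622   -121.16742137] [-132.86969154 -135.65859821]
```

View pics/e.png

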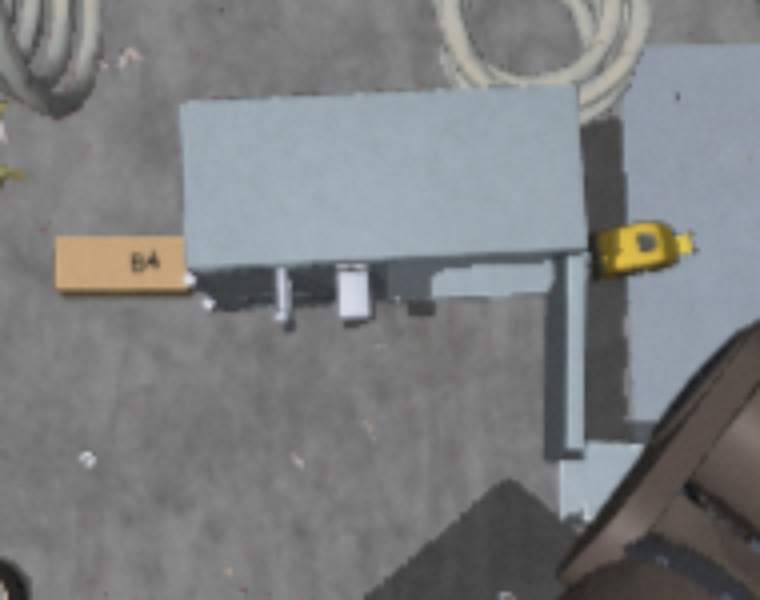

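The top view shows the right door standing at about a right angle (crop (570,350)). The bolt's thumb piece is bare at crop (353,293), centre (−25,25) mm in the cupboard frame and top at about 194 mm, as described.

```bash
python3 - <<'E'
from h import *
t=W([-.025,.025]);print(t)
rows([(*t,.33,181.67)],0.)
E
```

```text
[ 0.58988205 -0.06923919]
11 rows: [[0.0221,0.0118,0.0008,0,0,-8.5,0.0],[0.0202,0.0149,0.0008,0,0,-8.5,0.0],[0.0177,0.0178,0.0008,0,0,-8.5,0.0],[0.0149,0.0202,0.0008,0,0,-8.5,0.0],[0.0118,0.0222,0.0008,0,0,-8.5,0.0],[0.0084,0.0237,0.0008,0,0,-8.5,0.0],[0.0048,0.0246,0.0008,0,0,-8.5,0.0],[0.0011,0.0251,0.0008,0,0,-8.5,0.0],[-0.0027,0.025,0.0008,0,0,-8.5,0.0],[-0.0063,0.0243,0.0008,0,0,-8.5,0.0],[-0.0098,0.0231,0.0008,0,0,-8.5,0.0]]
```

>>> {"method": "step_arm", "body": {
  "motion": [
    [0.022,0.012,0.0008,0,0,-8.5,0],
    [0.02,0.015,0.0008,0,0,-8.5,0],
    [0.0177,0.0178,0.0008,0,0,-8.5,0],
    [0.0149,0.02,0.0008,0,0,-8.5,0],
    [0.0118,0.022,0.0008,0,0,-8.5,0],
    [0.0084,0.0237,0.0008,0,0,-8.5,0],
    [0.0048,0.0246,0.0008,0,0,-8.5,0],
    [0.0011,0.025,0.0008,0,0,-8.5,0],
    [-0.0027,0.025,0.0008,0,0,-8.5,0],
    [-0.0063,0.0243,0.0008,0,0,-8.5,0],
    [-0.0098,0.023,0.0008,0,0,-8.5,0],
    [0,0,0,0,0,0,0]
  ]
}}

```text
time_s: 9.07
tcp_pos: [0.5856, -0.0582, 0.3117]
tool_rot: [[-0.996, -0.08, -0.024], [-0.081, 0.997, 0.01], [0.023, 0.012, -1.0]]
ft_force: [0.6, -0.3, 0.2]
finger_gap: -0.0
```

```bash
python3 - <<'E'
from h import *
s=status.get_state();print(s["tcp_pos"],s["tool_rot"].round(3).tolist(),s["finger_gap"])
t=W([-.025,.025])
rows([(*t,s["tcp_pos"][2],181.67)],0.)
E
```

```text
[ 0.58564451 -0.05823318  0.31174034] [[-0.996, -0.08, -0.024], [-0.081, 0.997, 0.01], [0.023, 0.012, -1.0]] -2.3457619751827646e-06
1 rows: [[-0.0033,-0.0113,0.0,0,0,3.0,0.0]]
```

>>> {"method": "step_arm", "body": {
  "motion": [
    [-0.0035,-0.0113,0,0.7,-1.3,3,0],
    [0,0,0,0,0,0,0]
  ]
}}

```text
time_s: 9.32
tcp_pos: [0.5894, -0.0699, 0.3095]
tool_rot: [[-1.0, -0.023, -0.004], [-0.023, 1.0, -0.001], [0.004, -0.001, -1.0]]
ft_force: [0.5, -0.8, -0.7]
finger_gap: -0.0001
```

```bash
python3 - <<'E'
from h import *
s=status.get_state();print(s["tool_rot"].round(3).tolist(),C(s["tcp_pos"][:2]),s["tcp_pos"][2])
t=W([-.025,.025])
rows([(*t,.27,181.67)],0.)
E
```

```text
[[-1.0, -0.023, -0.004], [-0.023, 1.0, -0.001], [0.004, -0.001, -1.0]] [-0.02552329  0.02431518] 0.3094975560567377
1 rows: [[-0.0005,0.0007,0.0395,0,0,-0.3,0.0]]
```

Positioned; now I descend and push (contact expected at TCP z≈0.268, stop at ≈0.246).

>>> {"method": "step_arm", "body": {
  "motion": [
    [0,0,0.02,0,0,0,0],
    [0,0,0.015,0,0,0,0],
    [0,0,0.006,0,0,0,0],
    [0,0,0.006,0,0,0,0],
    [0,0,0.005,0,0,0,0],
    [0,0,0.005,0,0,0,0],
    [0,0,0.003,0,0,0,0],
    [0,0,0.002,0,0,0,0]
  ]
}}

```text
time_s: 10.32
tcp_pos: [0.5882, -0.0708, 0.246]
tool_rot: [[-1.0, -0.021, -0.004], [-0.021, 1.0, -0.001], [0.004, -0.0, -1.0]]
ft_force: [-1.9, 0.6, 4.7]
finger_gap: 0.0002
```

>>> {"method": "step_arm", "body": {
  "motion": [
    [0,0,0.002,0,0,0,0],
    [0,0,0.002,0,0,0,0],
    [0,0,0.001,0,0,0,0]
  ]
}}

```text
time_s: 10.7
tcp_pos: [0.588, -0.0707, 0.2454]
tool_rot: [[-1.0, -0.021, -0.001], [-0.021, 1.0, -0.002], [0.001, -0.002, -1.0]]
ft_force: [-5.9, 0.5, 11.1]
finger_gap: 0.0001
```

>>> {"method": "step_arm", "body": {
  "motion": [
    [0,0,0.001,0,0,0,0],
    [0,0,0,0,0,0,0],
    [0,0,-0.015,0,0,0,0],
    [0,0,-0.03,0,0,0,0.0],
    [0,0,-0.04,0,0,0,0.0],
    [0,0,0,0,0,0,0.05]
  ]
}}

```text
time_s: 11.45
tcp_pos: [0.5885, -0.0706, 0.3349]
tool_rot: [[-1.0, -0.021, 0.001], [-0.021, 1.0, -0.002], [-0.001, -0.002, -1.0]]
ft_force: [0.8, 0.1, -1.0]
finger_gap: 0.0171
```

```bash
python3 - <<'E'
from h import *
s=status.get_state();print(s["tool_rot"].round(3).tolist(),s["tcp_pos"],s["finger_gap"])
h=W([-.037,.076])
rows([(*h,.327,181.67)],0.05)
for n in("top","scene"):
  f,P=cloud(n); cv2.imwrite("pics/f%s.png"%n,f["frame"])
  c=C(P[...,:2].reshape(-1,2))*1000; z=P[...,2].ravel()*1000
  m=(c[:,0]<-14)&(c[:,0]>-34)&(abs(c[:,1]-25)<10)&(z>100)&(z<215); print(n,m.sum(),np.percentile(z[m],[5,50,95]) if m.any() else 0)
E
```

```text
[[-1.0, -0.021, 0.001], [-0.021, 1.0, -0.002], [-0.001, -0.002, -1.0]] [ 0.58845002 -0.07062252  0.33490229] 0.01707916625978785
2 rows: [[0.0055,0.0261,0.004,0,0,-0.2,0.05],[0.0054,0.0261,0.004,0,0,-0.2,0.05]]
top 6 [171.02628443 173.93096846 176.94770804]
scene 5 [171.25369238 174.88626006 176.54783399]
```

The thumb top now reads 173–175 mm (195 at the start), so the bolt is down by about 21 mm. On to the left handle.

>>> {"method": "step_arm", "body": {
  "motion": [
    [0.0055,0.026,0,0,0,0,0.045],
    [0.0055,0.026,0,0,0,0,0.045],
    [0,0,0,0,0,0,0.045],
    [0,0,0,0,0,0,0.045]
  ]
}}

```text
time_s: 12.05
tcp_pos: [0.5748, -0.0181, 0.3283]
tool_rot: [[-1.0, -0.021, -0.01], [-0.021, 1.0, -0.0], [0.01, 0.0, -1.0]]
ft_force: [-0.7, -0.9, 0.2]
finger_gap: 0.045
```

```bash
python3 - <<'E'
from h import *
s=status.get_state()
h=W([-.037,.076]);print(C(s["tcp_pos"][:2]))
rows([(*h,.246,181.67)],0.045,maxs=.03)
E
```

```text
[-0.03857933  0.07652506]
3 rows: [[-0.0005,-0.0002,0.0274,0,0,-0.2,0.045],[-0.0005,-0.0002,0.0274,0,0,-0.2,0.045],[-0.0005,-0.0002,0.0274,0,0,-0.2,0.045]]
```

>>> {"method": "step_arm", "body": {
  "motion": [
    [-0.0005,0,0.0274,0,-0.6,0,0.045],
    [-0.0005,0,0.0274,0,0,0,0.045],
    [0,0,0.0265,0,0,0,0.045],
    [0,0,0,0,0,0,0],
    [0,0,0,0,0,0,0],
    [0,0,0,0,0,0,0],
    [0,0,0,0,0,0,0],
    [0,0,0,0,0,0,0],
    [0,0,0,0,0,0,0]
  ],
  "newtons": 40
}}

```text
time_s: 13.18
tcp_pos: [0.5767, -0.0203, 0.2448]
tool_rot: [[-1.0, -0.017, 0.0], [-0.017, 1.0, 0.003], [-0.0, 0.003, -1.0]]
ft_force: [2.0, 3.1, -10.8]
finger_gap: 0.0097
```

```bash
cat > pas.py <<'E'
from h import *
s=status.get_state(); T=s["tool_rot"]; z=s["tcp_pos"][2]
c=C(s["tcp_pos"][:2])-[0,.145]; a0=np.arctan2(-c[0],-c[1]); r=np.hypot(*c)
yaw=np.degrees(np.arctan2(T[1,0],T[0,0]))%360
print(s["finger_gap"],s["ft_force"],"z",z,"r",r,"theta",np.degrees(a0)-27.2,"yaw",181.67-yaw, T[:,2].round(3))
rows([(*W([-r*np.sin(a0+k),.145-r*np.cos(a0+k)]),z,yaw-np.degrees(k)) for k in np.radians([4,8])],0.)
E
python3 pas.py
```

```text
0.009696308886255342 [  2.01163869   3.08932394 -10.81071125] z 0.24481761398752278 r 0.07961344639317593 theta 0.2515116840556253 yaw 0.7218916719641584 [ 0.     0.003 -1.   ]
2 rows: [[0.0049,0.0027,0.0,0,0,4.0,0.0],[0.0049,0.0027,0.0,0,0,4.0,0.0]]
```

>>> {"method": "step_arm", "body": {
  "motion": [
    [0.0048,0.0026,0,0,0,4,0],
    [0.0048,0.0026,0,0,0,4,0],
    [0.0048,0.0026,0,0,0,4,0],
    [0.0048,0.0026,0,0,0,4,0],
    [0.0048,0.0026,0,0,0,4,0]
  ]
}}

```text
time_s: 13.8
tcp_pos: [0.5553, -0.0046, 0.2448]
tool_rot: [[-0.942, 0.337, 0.003], [0.337, 0.942, 0.003], [-0.002, 0.004, -1.0]]
ft_force: [4.8, 2.8, -12.8]
finger_gap: 0.0097
```

```bash
python3 pas.py
```

```text
0.009681952585021731 [  4.82983088   2.76739709 -12.83932371] z 0.24484735297658294 r 0.07929744511416217 theta 19.45311295257692 yaw 21.335249509049305 [ 0.003  0.003 -1.   ]
2 rows: [[0.0049,0.0025,0.0,0,0,4.0,0.0],[0.0049,0.0025,0.0,0,0,4.0,0.0]]
```

Door moves freely; I continue.

>>> {"method": "step_arm", "body": {
  "motion": [
    [0.0049,0.0026,0,0,0,4,0],
    [0.0049,0.0026,0,0,0,4,0],
    [0.0049,0.0026,0,0,0,4,0],
    [0.0049,0.0026,0,0,0,4,0],
    [0.0049,0.0026,0,0,0,4,0],
    [0.0049,0.0026,0,0,0,4,0],
    [0.0049,0.0026,0,0,0,4,0],
    [0.0049,0.0026,0,0,0,4,0]
  ]
}}

```text
time_s: 14.8
tcp_pos: [0.5352, 0.0334, 0.2448]
tool_rot: [[-0.607, 0.795, 0.005], [0.795, 0.607, -0.0], [-0.003, 0.004, -1.0]]
ft_force: [3.5, 0.4, -13.1]
finger_gap: 0.0095
```

```bash
python3 pas.py
```

```text
0.009541351609097144 [  3.51778161   0.44317718 -13.14887294] z 0.2448142451204489 r 0.07829176464279196 theta 51.11759354935887 yaw 54.331933671553585 [ 0.005 -0.    -1.   ]
2 rows: [[0.0049,0.0024,0.0,0,0,4.0,0.0],[0.0049,0.0024,0.0,0,0,4.0,0.0]]
```

>>> {"method": "step_arm", "body": {
  "motion": [
    [0.0049,0.0023,0,0,0,3.8,0],
    [0.0049,0.0023,0,0,0,3.8,0],
    [0.0049,0.0023,0,0,0,3.8,0],
    [0.0049,0.0023,0,0,0,3.8,0],
    [0.0049,0.0023,0,0,0,3.8,0],
    [0.0049,0.0023,0,0,0,3.8,0],
    [0.0049,0.0023,0,0,0,3.8,0],
    [0.0049,0.0023,0,0,0,3.8,0],
    [0.0049,0.0023,0,0,0,3.8,0],
    [0,0,0,0,0,0,0],
    [0,0,0,0,0,0,0]
  ]
}}

```text
time_s: 16.18
tcp_pos: [0.5397, 0.0796, 0.2448]
tool_rot: [[-0.039, 0.999, 0.007], [0.999, 0.039, -0.005], [-0.005, 0.007, -1.0]]
ft_force: [3.1, 1.7, -11.3]
finger_gap: 0.0098
```

```bash
python3 pas.py
```

```text
0.009811915105655834 [  3.0563805    1.69175372 -11.34237822] z 0.24481638286935217 r 0.0770251175363513 theta 85.91232061450907 yaw 89.44333806253755 [ 0.007 -0.005 -1.   ]
2 rows: [[0.0048,0.0023,0.0,0,0,4.0,0.0],[0.0048,0.0023,0.0,0,0,4.0,0.0]]
```

>>> {"method": "step_arm", "body": {
  "motion": [
    [0,0,0,0,0,0,0.04],
    [0,0,0,0,0,0,0.04],
    [0,0,0,0,0,0,0.04],
    [0,0,0,0,0,0,0.04],
    [0,0,-0.02,0,0,0,0.04],
    [0,0,-0.03,0,0,0,0.04],
    [0,0,-0.04,0,0,0,0.04],
    [0,0,-0.05,0,0,0,0.04],
    [0,0,-0.05,0,0,0,0.04],
    [0,0,0,0,0,0,0.04],
    [0,0,0,0,0,0,0.04]
  ]
}}

```text
time_s: 17.55
tcp_pos: [0.5375, 0.0797, 0.4433]
tool_rot: [[-0.04, 0.999, 0.011], [0.999, 0.04, -0.006], [-0.007, 0.011, -1.0]]
ft_force: [-0.2, -0.8, -0.8]
finger_gap: 0.0399
```

```bash
python3 - <<'E'
from h import *
s=status.get_state();print(s["tcp_pos"],s["dq"].round(3),s["ft_force"])
a=vision.grab_frame("top")["frame"][100:280,150:400]; b=vision.grab_frame("scene")["frame"][110:260,130:330]
cv2.imwrite("pics/g.png",np.vstack([cv2.resize(a,(400,288)),cv2.resize(b,(400,300))]))
E
```

```text
[0.5375136  0.07967214 0.44332548] [ 0.    -0.016 -0.024 -0.     0.01  -0.   ] [-0.21686265 -0.80750738 -0.80560193]
```

View pics/g.png

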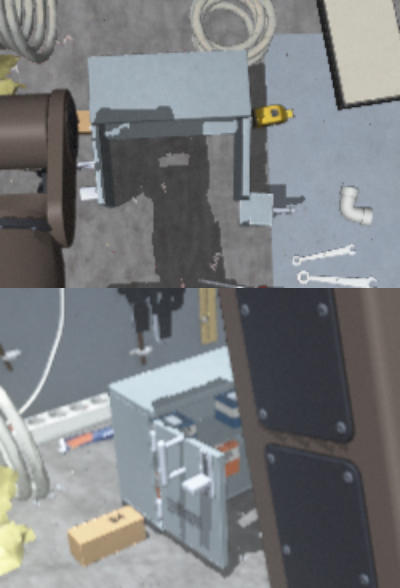

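The picture shows both doors at about right angles (left crop (103,175), right (245,175)). The thumb piece is low, the cartons are visible, the bystanders are in place and the gripper is clear.

```bash
python3 -c "
from bench import manip; print(manip.job_done())"
```

```text
the job is handed in; nothing more can be done
None
```

The cupboard is standing open with both doors at about a right angle. I handed the job in at about 17.6 s of the 61 s allowed; the hand-in gives no verdict.

- **Right door:** I swung it by its handle to about 86° (1.50 rad) with the bolt still up. In the last top view it still stands at about a right angle.
- **Bolt:** I pushed the thumb piece down from above with closed fingers until it met its stop. The push force rose from about 5 N to 11 N. The thumb top then read 173–175 mm in both cameras, against 195 mm when up, so the bolt is down about 20–22 mm.
- **Left door:** I pulled it by its handle to about 86° by tool position, or 89° by tool rotation. The 3° difference is probably a few mm of error in where I took the hinge to be. Both readings are well above 1.2 rad (69°).
- **Last checks:** In the final pictures the wood block, tape measure and pipe elbow look where they were. I judged that by eye and did not measure it. The gripper was clear of everything, at TCP z 0.443 m with wrist force about 1 N. No check failed.

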